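# Close up the ink caddy

### The job

Close up the wooden ink caddy for the night: press down every jar lid that still stands proud until it is fully home, and then swing the brass retaining bar across the lids until it rests against the stop in its catch. Keep the jars standing in their wells and leave the other things on the bench where they are.

Things in the scene. Friction and masses are not known exactly. Their poses are not given: they have to be found in the camera images.
- caddy: Fixed wooden ink caddy: open tray 216 (x) x 76 (y) x 45 high, three square wells 64 wide in a row along its x axis (centres at x = -70, 0, +70; floors 6 above the table), holding the three ink jars. Origin: underside centre, on the table. At its +x end a hinge block 80 high (x 108 to 142), at its -x end a catch block 78 high (x -128 to -108), both 44 wide.
- bar_catch (a point): Brass catch on the catch block, where the closed bar's end lies (118 from the caddy's centre, 84.5 above the table): a stop on the caddy's -y side under a lip whose top is 98 above the table; open towards +y.
- jar_red: Loose white ink jar with a red band, 58 diameter, body 54 high, about 250 g, standing in one of the caddy's wells (which one varies, about 3 play on each side). Origin: underside centre, z up.
- lid_red_top (a point): Centre of the top face of that jar's black press-on lid (60 diameter, 16 high). 77 above the table when fully home.
- lid_red (a joint): How far that lid stands proud of its seat, m: 0 fully home, up to 0.014. It goes down stiffly (about 7 N) and stays where it is left; a proud lid shows the white neck as a ring between the coloured band and the lid.
- jar_blue: Loose white ink jar with a blue band, 58 diameter, body 54 high, about 250 g, standing in one of the caddy's wells (which one varies, about 3 play on each side). Origin: underside centre, z up.
- lid_blue_top (a point): Centre of the top face of that jar's black press-on lid (60 diameter, 16 high). 77 above the table when fully home.
- lid_blue (a joint): How far that lid stands proud of its seat, m: 0 fully home, up to 0.014. It goes down stiffly (about 7 N) and stays where it is left; a proud lid shows the white neck as a ring between the coloured band and the lid.
- jar_yellow: Loose white ink jar with a yellow band, 58 diameter, body 54 high, about 250 g, standing in one of the caddy's wells (which one varies, about 3 play on each side). Origin: underside centre, z up.
- lid_yellow_top (a point): Centre of the top face of that jar's black press-on lid (60 diameter, 16 high). 77 above the table when fully home.
- lid_yellow (a joint): How far that lid stands proud of its seat, m: 0 fully home, up to 0.014. It goes down stiffly (about 7 N) and stays where it is left; a proud lid shows the white neck as a ring between the coloured band and the lid.
- bar (a joint): Angle of the flat brass retaining bar (259 x 16 x 8), swinging level about a vertical pin on the hinge block, rad: 0 closed, over the lids along the caddy's -x with its end in the catch; grows as it opens towards the caddy's +y side, to 1.6. Light friction, stays where left. Underside 80.5 above the table: it passes 3.5 over lids that are home; a proud lid blocks it.
- bar_knob (a point): Centre of the top of the red upright knob on the bar: 14 diameter, 30 tall above the bar's top face, top 118.5 above the table, 160 from the hinge pin; stands free all round for pushing or pinching from above.
- bar_hinge (a point): Hinge pin of the bar, at the bar's top face (88.5 above the table).
- lino: Bystander: tan linoleum printing block, 100 x 75 x 8, lying flat; origin under its centre.
- brayer: Bystander: ink roller lying down: black rubber roll 80 long, 32 diameter, dark wooden handle, about 145 long, 32 high; origin on the table near its middle.
- ink_spatula: Bystander: ink spatula lying flat, along its x axis; origin under its middle.
- mug: Bystander: white mug, 76 diameter, 85 high, handle on its +y side; origin under its centre.
- can: Bystander: spare closed jar on the table, 60 diameter, 70 high, NOT part of the caddy; origin under its centre.
- bowl: Bystander: terracotta bowl, 110 diameter, 50 high; origin under its centre.

How it is judged:
By the outcome, as a careful person would: the job done as asked, in the order asked, and still so for the second after the job is handed in, with the robot touching nothing.
It also fails if it takes over 56 s, if anything falls off the work surface, if the arm or the gripper's body presses on something with over 40 N, if the wrist force passes 120 N, or if a joint passes its speed limit or range.

### The arm

A 6-joint arm with a two-finger parallel gripper is mounted at the origin on the work surface. World frame = base frame: x ahead of the robot, y to its left, z up, the work surface at z = 0. Lengths are in m, angles in degrees, forces in N, time in s.
With the tool pointing down it reaches from about 0.4 to 0.825 m from the base axis. Payload 7 kg.
Tool frame: the origin (TCP) lies midway between the tips of the shut fingers; the grasp point (between the pads) lies 19 mm behind it; z points along the fingers, y is the line along which they close (so a half turn about z gives the same grasp; the last joint's range is limited). The gripper opens to 88 mm and grips with 3 to 60 N. Pads are 19 mm wide; open, the fingers measure 130 mm over their backs; the gripper's body (78 mm by 193 mm) begins 47 mm behind the grasp point.
Start: joints at [-49.383, 20.546, 0.682, 0, -70.136, -16.507], TCP at [0.276, -0.616, 0.227] pointing down, gripper open.
Joint ranges: [-176.03, 176.03], [-82.01, 121.73], [-58.28, 71.71], [-173.87, 95.51], [-174.79, -0.11], [-173.66, 173.66]. Speed limits (degrees/s): [136.94, 136.94, 172.46, 180, 180, 180].

### API

Orientations are given as a 3x3 rotation matrix whose columns are the frame's x, y, z axes.
In Python, from rig import robot gives the robot as it stands. Calls block until the motion is done:
- robot.goto(position, orientation): joint-space move of the TCP to a pose.
- robot.servo_line(position, ori=None, speed=0.15): straight line of the TCP; ori=None keeps the orientation; speed is the mean speed in m/s.
- robot.movej(angles): joint-space move.
- robot.move_gripper(opening): opening from 0.0 (shut) to 1.0 (fully open); the grip force is fixed at half the most; returns when the fingers have stopped.
- robot.dwell(seconds).
- robot.ik(position, orientation): joint angles nearest the present ones, or None.
- robot.grab_frame(name): name is "side" or "top"; returns (picture, depth): 420x560x3 uint8, red, green, blue; 420x560 float32, m along the optical axis (not along the pixel's ray), 0 where there is no reading.
- robot.camera_info(name): a dict with "vfov" (degrees; the focal length in pixels is half the picture's height over the tangent of half this angle, whatever the lens; pixels are square), "cx", "cy" (the principal point, pixels), "view" (4x4, takes a point from world to camera coordinates). Camera axes: x right, y down, z forward; pixel columns grow to the right and rows downward; lengths in m; the calibration is good to about 2 mm. A picture is of the moment at which its call begins. camera_info takes no time and is no camera call.
A pose or a line that the arm cannot do raises robot.Unreachable and nothing moves.
- robot.job_done(): hands the job in; it is judged then, once.
Readings, each from a call of its own:
- robot.read_t(): time.
- robot.read_qpos(): joint angles.
- robot.read_qvel(): joint speeds.
- robot.read_effort(): joint torques, N m.
- robot.read_position(): TCP position.
- robot.read_tcp_rot(): TCP orientation.
- robot.read_force(): force on the tool from outside, world axes, zero at the start.
- robot.read_ft_torque(): the same for the moment, N m.
- robot.read_grip_width(): opening from 0.0 (shut) to 1.0 (fully open).
- robot.read_finger_force(): force on a finger pad.
Only numpy, scipy, OpenCV 4.12 (cv2) and the standard library are available. Lean on these libraries where they do the work, as an engineer would, in place of code of your own. Each camera call takes 0.05 s, during which the arm holds its last target. There are 200 camera calls.

## Working session

There is one attempt and no reset: what is moved stays moved. The work goes in short steps, each a Python script; the robot and the scene stay as the last script left them, time stands still between calls to the robot, and variables do not carry over. Pictures are saved under pics/ and viewed, at most 10 in all, crops included, and the job is handed in when it is done.

```bash
mkdir -p pics; cat > h.py <<'E'
import numpy as np, cv2
from rig import robot
def save(n,im): cv2.imwrite(f'pics/{n}.png',cv2.cvtColor(im,cv2.COLOR_RGB2BGR))
def cloud(name):
    im,d=robot.grab_frame(name); c=robot.camera_info(name)
    f=im.shape[0]/2/np.tan(np.radians(c['vfov']/2))
    v,u=np.mgrid[:im.shape[0],:im.shape[1]]
    P=np.stack([(u-c['cx'])/f*d,(v-c['cy'])/f*d,d],-1)
    V=np.array(c['view']); W=(P-V[:3,3])@V[:3,:3]
    W[d<=0]=np.nan
    return im,W
E
python3 - <<'E'
from h import *
for n in ('side','top'):
    im,W=cloud(n); save(n,im); np.savez(n,im=im,W=W); c=robot.camera_info(n); print(c)
print(robot.read_t())
E
```

```text
{'vfov': 43.886947528837325, 'cx': 277.9238394701303, 'cy': 218.92014177569897, 'view': array([[-0.97190816, -0.23513935,  0.0101985 ,  0.56546715],
       [-0.14346661,  0.55753073, -0.81766547,  0.15005261],
       [ 0.18657935, -0.79615889, -0.57560331,  1.23513636],
       [ 0.        ,  0.        ,  0.        ,  1.        ]])}
{'vfov': 56.425654736820945, 'cx': 278.61353191094986, 'cy': 210.5326537693509, 'view': array([[ 0.00461512, -0.9999731 , -0.00570036,  0.02230435],
       [-0.99817183, -0.00426312, -0.06028952,  0.59611872],
       [ 0.0602636 ,  0.00596818, -0.99816466,  1.08972119],
       [ 0.        ,  0.        ,  0.        ,  1.        ]])}
0.1
```

View pics/side.png

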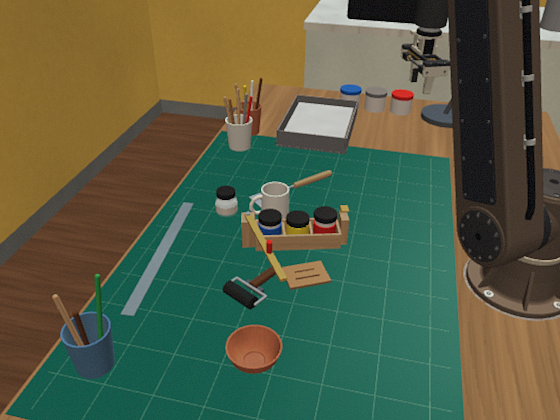

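View pics/top.png

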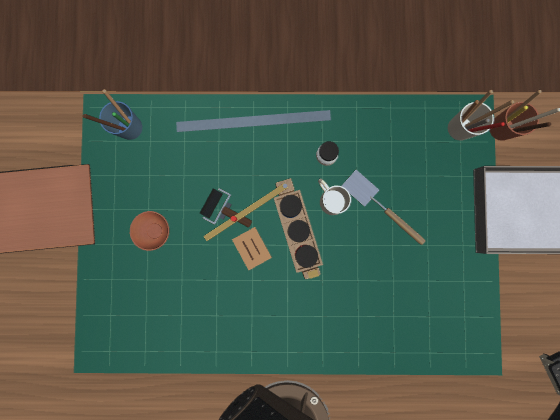

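The side view shows the caddy at about (295,228) with the lids at (270,217), (298,219) and (325,214). In the top view the lids are at (290,206), (298,231) and (306,256), the hinge is at (285,186), the red knob at (235,219) and the catch at (311,273). Next I measure lid heights and the caddy frame.

```bash
python3 - <<'E'
from h import *
for n,box in (('top',(180,285,195,340)),('side',(195,290,235,355))):
    D=np.load(n+'.npz'); im=D['im'].astype(int); W=D['W']; z=W[...,2]
    r0,r1,c0,c1=box; B=np.zeros(z.shape,bool); B[r0:r1,c0:c1]=1
    hsv=cv2.cvtColor(D['im'],cv2.COLOR_RGB2HSV)
    def comps(m,lab,mn):
        k,L,S,C=cv2.connectedComponentsWithStats((m&B).astype(np.uint8))
        for i in range(1,k):
            if S[i,4]>=mn:
                p=W[L==i]; print(n,lab,C[i].round(1),S[i,4],'med',np.nanmedian(p,0).round(4),'midrange',((np.nanmin(p,0)+np.nanmax(p,0))/2).round(4))
    comps((hsv[...,2]<60)&(z>.066),'lid',60)
    comps((hsv[...,1]>150)&((hsv[...,0]<5)|(hsv[...,0]>174))&(hsv[...,2]>120)&(z>.09),'knob',4)
    m=(hsv[...,0]>17)&(hsv[...,0]<28)&(hsv[...,1]>120)&(z>.079)&(z<.1)
    comps(m,'brass',8)
E
python3 - <<'E'
import cv2,numpy as np
a=cv2.imread('pics/side.png')[190:290,230:360]; b=cv2.imread('pics/top.png')[172:287,195:345]
a=cv2.resize(a,(520,400)); b=cv2.resize(b,(0,0),fx=4,fy=4,interpolation=cv2.INTER_CUBIC)
cv2.imwrite('pics/sc.png',cv2.resize(a,(780,600)));cv2.imwrite('pics/tc.png',b)
E
```

```text
top lid [290.7 205.6] 369 med [ 0.6044 -0.0083  0.0847] midrange [ 0.6057 -0.0085  0.0849]
top lid [298.6 230.8] 361 med [ 0.538  -0.03    0.0771] midrange [ 0.5393 -0.0289  0.0769]
top lid [306.3 255.8] 385 med [ 0.4724 -0.0481  0.0881] midrange [ 0.4721 -0.0495  0.0861]
top knob [233.4 218.2] 25 med [0.5702 0.1414 0.1178] midrange [0.5702 0.141  0.108 ]
side lid [325.  214.7] 323 med [ 0.4708 -0.0378  0.0876] midrange [ 0.4719 -0.046   0.0804]
side lid [269.5 217.2] 319 med [0.6042 0.0035 0.0854] midrange [ 0.6059 -0.0039  0.0788]
side lid [297.2 218.5] 307 med [ 0.5376 -0.0187  0.0773] midrange [ 0.5381 -0.0259  0.0746]
side knob [268.7 245.8] 54 med [0.569  0.1455 0.1105] midrange [0.5695 0.1437 0.1067]
side brass [343.4 208. ] 38 med [ 0.4294 -0.0657  0.0984] midrange [ 0.4287 -0.0643  0.092 ]
side brass [265.7 247.8] 445 med [0.5838 0.1289 0.0894] midrange [0.5898 0.1171 0.0875]
```

View pics/sc.png

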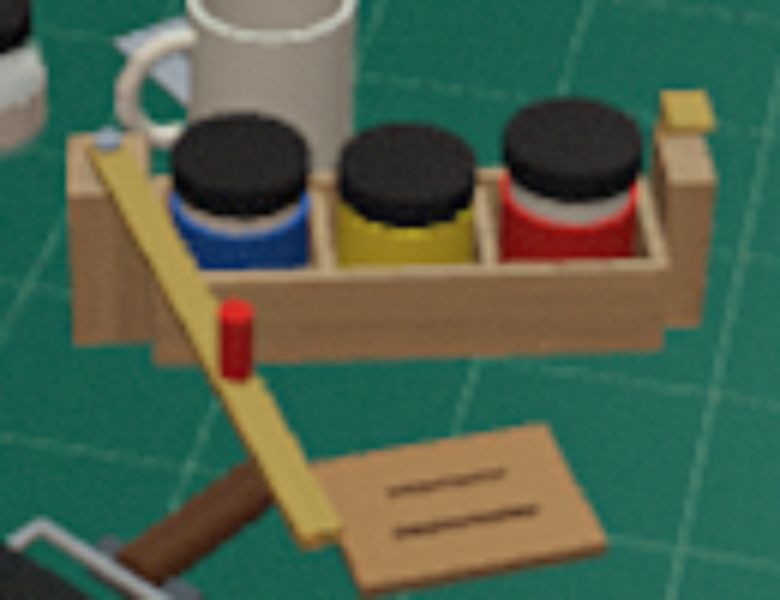

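View pics/tc.png

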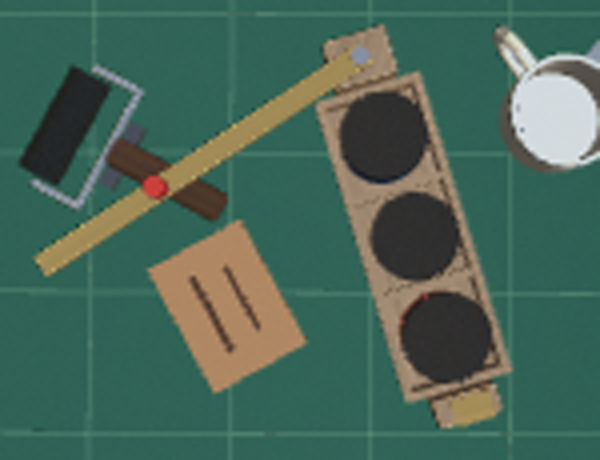

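Blue stands about 8 mm proud and red about 10 mm, both with a white ring showing. Yellow is home at 0.077. The lid spacing is 69.6 mm, which matches the expected 70. With the pin assumed at +125, the pin-to-knob distance is 159.5 mm, which matches 160. I'll press blue and red now.

```bash
python3 - <<'E'
from h import *
robot.move_gripper(0.0)
R=np.array(robot.read_tcp_rot()); print(R.round(3))
def press(x,y):
    robot.goto([x,y,.16],R)
    robot.servo_line([x,y,.098],speed=.12)
    z=.092
    while z>.0705:
        robot.servo_line([x,y,z],speed=.03)
        f=robot.read_force(); p=robot.read_position()
        print(round(z,4),np.round(p,4),np.round(f,1))
        if abs(f[2])>20: break
        z-=.002
    robot.servo_line([x,y,.13],speed=.12)
press(.605,-.0085); press(.472,-.0495)
robot.servo_line([.42,.05,.2],speed=.25)
print(robot.read_t())
for n in('top','side'):
    im,W=cloud(n); save(n+'2',im)
    hsv=cv2.cvtColor(im,cv2.COLOR_RGB2HSV);z=W[...,2]
    for X,Y in((.605,-.0085),(.5385,-.029),(.472,-.0495)):
        m=(np.hypot(W[...,0]-X,W[...,1]-Y)<.028)&(z>.06)&(hsv[...,2]<60)&(z<.095)
        print(n,m.sum(),np.nanpercentile(z[m],[50,90]).round(4) if m.any() else '')
a=cv2.resize(im[190:290,230:360],(780,600)); save('sc2',a)
E
```

```text
[[-0.913 -0.409 -0.   ]
 [-0.409  0.913  0.   ]
 [-0.     0.    -1.   ]]
0.092 [ 0.605  -0.0085  0.0921] [-0.9  0.6  0.6]
0.09 [ 0.6049 -0.0085  0.09  ] [ 0.4 -0.3 -0. ]
0.088 [ 0.6049 -0.0085  0.0878] [0.2 0.2 0.1]
0.086 [ 0.6049 -0.0085  0.0858] [-0.3  0.2  0.4]
0.084 [ 0.6052 -0.0085  0.0842] [ 0.5 -0.9  2.2]
0.082 [ 0.6052 -0.0085  0.0823] [-0.4  0.6  3.3]
0.08 [ 0.6052 -0.0085  0.0802] [0.1 0.  3.8]
0.078 [ 0.6052 -0.0085  0.0782] [-0.9  1.1  4.4]
0.076 [ 0.6054 -0.0085  0.0772] [-3.3  0.6 11.6]
0.074 [ 0.6055 -0.0085  0.077 ] [-9.5  1.2 26.4]
0.092 [ 0.4721 -0.0495  0.0922] [0.6 0.  0.6]
0.09 [ 0.472  -0.0495  0.09  ] [-0.2 -0.6  0.5]
0.088 [ 0.4721 -0.0495  0.088 ] [0.9 0.3 0.6]
0.086 [ 0.4721 -0.0495  0.0861] [-0.3 -0.7  2.3]
0.084 [ 0.4721 -0.0495  0.0841] [-0.5 -0.4  4.1]
0.082 [ 0.4721 -0.0495  0.082 ] [ 0.1 -0.1  3.6]
0.08 [ 0.4721 -0.0495  0.08  ] [0.2 0.5 1.9]
0.078 [ 0.4721 -0.0495  0.078 ] [-1.   0.1  2.3]
0.076 [ 0.4722 -0.0495  0.0771] [-5.   2.4 16.5]
0.074 [ 0.4726 -0.0496  0.0769] [-13.3   3.5  38.5]
13.0667
top 339 [0.077  0.0794]
top 346 [0.0774 0.0797]
top 256 [0.0774 0.0799]
side 236 [0.0777 0.0799]
side 251 [0.0777 0.08  ]
side 245 [0.0778 0.0799]
```

View pics/sc2.png

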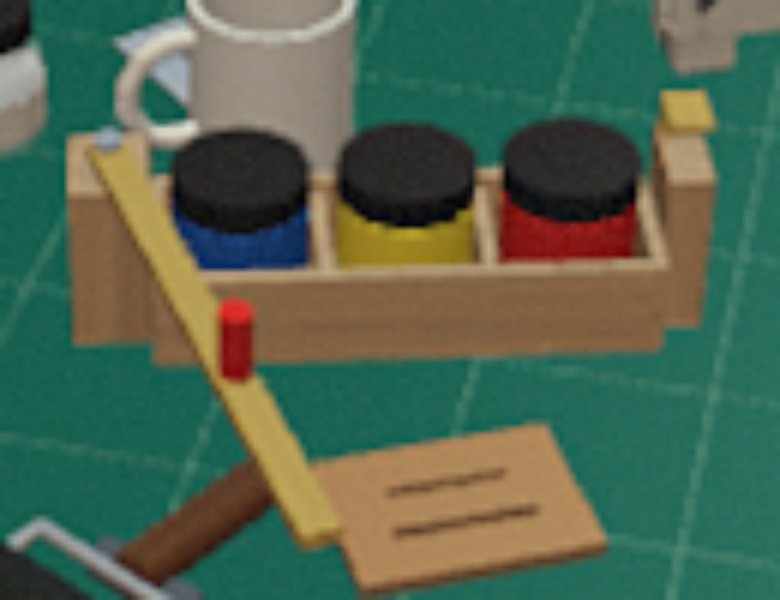

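The white rings are gone and all three lids are home at 77–78 mm. Next I cage the knob at (0.570,0.141) loosely between the fingers and follow the arc around the pin.

```bash
cat > arc.py <<'E'
from h import *
ex=np.array([.956,.295]);ex/=np.linalg.norm(ex);ey=np.array([-ex[1],ex[0]])
pin=np.array([.5385,-.029])+.125*ex
def pose(th,z,s):
    p=pin+.16*(-np.cos(th)*ex+np.sin(th)*ey); t=np.sin(th)*ex+np.cos(th)*ey
    y=s*np.r_[t,0]; zz=np.array([0,0,-1.]); return np.r_[p,z],np.c_[np.cross(y,zz),y,zz]
E
python3 - <<'E'
from arc import *
k=np.array([.570,.1415])-pin; th0=np.arctan2(k@ey,-k@ex); print(pin,th0,np.linalg.norm(k))
best=[]
for s in(1,-1):
    q=[robot.ik(*pose(t,.1,s)) for t in(th0,th0/2,-.06)]
    print(s,[None if a is None else np.round(a,0) for a in q])
    if all(a is not None for a in q): best.append((max(abs(a[5]) for a in q),s))
s=min(best)[1]
robot.move_gripper(.34)
robot.goto(*pose(th0,.17,s)); robot.servo_line(pose(th0,.097,s)[0],speed=.1)
print(robot.read_force())
for t in np.r_[np.linspace(th0,.12,9)[1:],np.arange(.09,-.14,-.02)]:
    p,R=pose(t,.097,s); robot.servo_line(p,R,speed=.09)
    f=np.array(robot.read_force()); tang=f[:2]@(R[:2,1]*s)
    print(round(t,3),'tang',round(tang,1),f.round(1))
    if abs(tang)>(9 if t<.1 else 15): break
print(s,robot.read_t(),robot.read_position())
for n in('side','top'):
    im,W=cloud(n); save(n+'3',im)
E
```

```text
[0.65794262 0.00785729] 1.288095151534724 0.15998211610981095
1 [None, array([  29.,   12.,  -29.,    0.,  -48., -139.]), array([ 17.,  12., -30.,   0., -48., -86.])]
-1 [array([ 33.,  19., -20.,   0., -51.,   0.]), array([ 29.,  12., -29.,   0., -48.,  41.]), array([ 17.,  12., -30.,   0., -48.,  94.])]
[-0.25399649  0.77158623 -0.53165693]
1.142 tang -0.5 [-0.7  0.1  0.7]
0.996 tang 0.2 [ 0.   0.2 -0.1]
0.85 tang 0.3 [0.4 0.1 0.1]
0.704 tang -0.6 [-0.4 -0.5 -0.2]
0.558 tang 0.0 [-1.   0.3  1. ]
0.412 tang -0.1 [ 0.5 -0.2 -0.4]
0.266 tang -0.6 [-0.4 -0.6  0.1]
0.12 tang 0.4 [-0.9  0.3 -0.4]
0.09 tang 0.1 [-0.5  0.  -0.4]
0.07 tang -0.1 [ 0.7  0.  -0.5]
0.05 tang -0.8 [ 0.1 -0.8 -0. ]
0.03 tang -1.1 [ 0.3 -1.  -0.5]
0.01 tang 0.6 [0.4 0.7 0.2]
-0.01 tang 1.0 [ 0.4  1.2 -0.3]
-0.03 tang 0.6 [ 0.   0.7 -0.3]
-0.05 tang 0.7 [1.  1.1 0.7]
-0.07 tang 17.1 [-6.4 15.8  5.2]
-1 21.825 [ 0.50806795 -0.04753657  0.09685953]
```

The stop was reached at about the predicted lag of 8 mm (0.05 rad). I'll release, lift clear and check.

```bash
python3 - <<'E'
from arc import *
p,R=pose(-.02,.097,-1)
robot.servo_line(p,speed=.03); print(np.round(robot.read_force(),1))
robot.servo_line(np.r_[p[:2],.17],speed=.08)
robot.servo_line([.42,.12,.22],speed=.25)
for n in('side','top'):
    im,W=cloud(n); hsv=cv2.cvtColor(im,cv2.COLOR_RGB2HSV)
    m=(hsv[...,1]>150)&((hsv[...,0]<5)|(hsv[...,0]>174))&(hsv[...,2]>120)&(W[...,2]>.095)&(np.abs(W[...,0]-.5)<.05)&(np.abs(W[...,1]+.04)<.05)
    k=np.nanmedian(W[m],0); d=k[:2]-pin; print(n,m.sum(),k.round(4),'theta',np.arctan2(d@ey,-d@ex))
    for X,Y in((.605,-.0085),(.5385,-.029),(.472,-.0495)):
        z=W[...,2]; q=(np.hypot(W[...,0]-X,W[...,1]-Y)<.028)&(z>.06)&(hsv[...,2]<60)&(z<.095); print(np.nanmedian(z[q]).round(4))
    c=im[185:295,225:365] if n=='side' else im[172:287,195:345]
    save(n+'4',cv2.resize(c,(0,0),fx=4,fy=4,interpolation=cv2.INTER_CUBIC))
print(robot.read_t())
E
```

```text
[-0.2  0.4  0.7]
side 45 [ 0.5052 -0.0351  0.1123] theta 0.025425771628575816
0.0772
0.0773
0.0772
top 18 [ 0.507  -0.0384  0.1188] theta 0.0022192314273440034
0.0772
0.0775
0.0771
24.4167
```

View pics/side4.png

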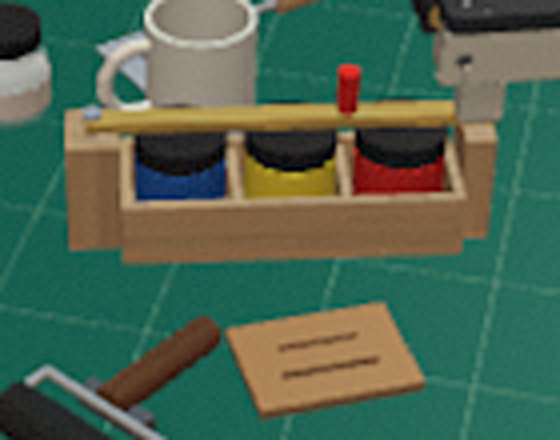

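View pics/top4.png

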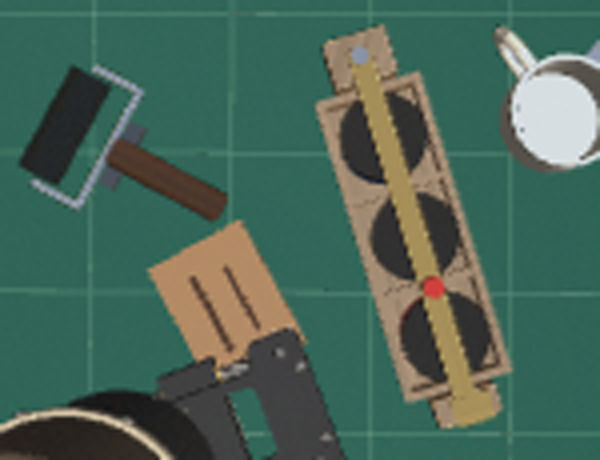

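The bar lies over the lids with its end under the catch lip (theta ≈ 0). The lids are at 77 mm and the bystanders are unmoved. Handing in.

```bash
python3 -c "
from rig import robot
print(robot.job_done())"
```

```text
the job is handed in; nothing more can be done
None
```

The job is handed in at about 24 s: the blue and red lids are pressed fully home (yellow already was), the bar is closed against its catch stop, and the jars and the bench items I could see in the final pictures are undisturbed.

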